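# Index the blade sled of the setting jig

## Task

On the twin setting jig, push the sled that carries the clipper blade away from you gently until it has passed its stop pin, without ramming it against the end stop, then let go and draw clear so that it springs back and stays caught on the pin at mid position. Push with the fingertips on the sled's upright push block; grasp and lift nothing, do not touch the blade or the nut, and leave the other sled at home with its nut and the loose parts beside the jig where they are.

Things in the scene. Friction and masses are not known exactly. Their poses are not given: they have to be found in the camera images.
- jig: Twin setting jig fixed to the table: steel base 200 x 150 x 8 mm, two lanes with an aluminium sled each, between grey cheeks 26 mm high. Origin: centre of the underside. x = push direction (away from the robot, yaw within 0.35 rad), y left, z up. Lane centres at y = +31 (left), -31 mm (right). A stop pin with black knob lies outside each lane at x = 26 mm, reaching to y = +/-103 mm, 38 mm high.
- left_push (a point): Point on the left sled's push face, mid-width, 42 mm above the table; moves with the sled. The face is upright, 53 mm wide, 9 to 56 mm above the table, looking to the robot (jig -x), free in front. Behind it the push block slopes down to the pocket. The other sled's block stands 9 mm beside this one. Which sled carries the blade varies.
- right_push (a point): The same point on the right sled.
- left_seat (a point): Centre of the floor of the left sled's pocket, 30 mm above the table, 59 mm behind the push face; the pocket is 37 x 47 mm with walls 5 mm high; moves with the sled.
- right_seat (a point): The same point of the right sled's pocket.
- sled_left (a joint): Travel of the left sled (m, along jig +x): 0 home, 0.040 caught on its stop pin, 0.062 hard end stop. A spring drives it home (2.5 N at home, 5.6 N at the end; damping 25 N per m/s); passing the pin adds about 2 N. The pin snaps in behind the sled's tooth once travel exceeds about 0.044; released before that, the sled runs home.
- sled_right (a joint): Travel of the right sled, same meaning.
- blade_mid (a point): Centre of the clipper blade (steel comb blade 32 x 44 x 8 mm, 50 g) lying loose in one sled's pocket, its teeth along the lane; it stands 3 mm proud of the pocket.
- nut_mid (a point): Centre of the hexagon nut (24 x 27 x 12 mm, 44 g) lying loose in the other sled's pocket.
- bush_mid (a point): Centre of a loose steel bush (27 mm across, 30 mm tall) standing on the table to the right of the jig.
- spare_blade_mid (a point): Centre of a second, loose clipper blade (32 x 44 x 8 mm) lying on the table to the left of the jig; not the one to work on.
Not all that is in view belongs to the job. Of the things that look like the part that bears nut_mid, the smaller one is meant.

How it is judged:
By the outcome, as a careful person would: the job done as asked, in the order asked, and still so for the second after the job is handed in, with the robot touching nothing.
It also fails if it takes over 40 s, if anything falls off the work surface, if the arm or the gripper's body presses on something with over 40 N, if the wrist force passes 120 N, or if a joint passes its speed limit or range.

## Robot

A 6-joint arm with a two-finger parallel gripper is mounted at the origin on a cart in front of the work surface, level with it; the furniture and walls round the work are solid. World frame = base frame: x ahead of the robot, y to its left, z up, the work surface at z = 0. Lengths are in m, angles in rad, forces in N, time in s.
With the tool pointing down it reaches from about 0.35 to 0.975 m from the base axis. Payload 4.9 kg.
Tool frame: the origin (TCP) lies midway between the tips of the shut fingers; the grasp point (between the pads) lies 19 mm behind it; z points along the fingers, y is the line along which they close (so a half turn about z gives the same grasp; the last joint's range is limited). The gripper opens to 85 mm and grips with 20 to 120 N. Pads are 22 mm wide; open, the fingers measure 114 mm over their backs; the gripper's body (76 mm by 85 mm) begins 54 mm behind the grasp point. The pads swing forward as they close: fully open they stand 13 mm farther back than shut.
Start: joints at [-1.234, 0.053, 1.613, -0, 1.476, -0.119], TCP at [0.275, -0.561, 0.207] pointing down, gripper open.
Joint ranges: [-3.01, 3.01], [-1.01, 2.22], [0.06, 2.58], [-1.02, 4.17], [0.09, 2.62], [-3.14, 3.14]. Speed limits (rad/s): [2.57, 2.57, 3.14, 3.14, 3.14, 3.14].

## Interface

Orientations are given as a rotation vector (axis times angle).
In Python, from station import ctrl gives the robot as it stands. The module is installed in compiled form; this text tells all that it offers.
- The arm moves only by the shell command python3 -m handwheel 'ROWS' [OPENING] [FORCE]. ROWS is JSON, a list of rows, each a list of 2 entries, a list of its own where there are three numbers: the shift along the tool's x, y, z in cm, then the turn, a rotation vector about the tool's x, y, z in rad. In form: [[[tx, ty, tz], [ax, ay, az]], ...]. A call has 1 to 5 rows; each row is the pose to reach, as a shift and turn from the pose commanded when the call began, along the tool's axes at that moment; what a row does not reach only later rows make up. A row lasts 1/8 s, in which the tool goes at most 62.5 mm and 10.7 degrees, less where a joint would pass 70% of its speed; a pose out of reach is approached as far as the arm can. A call with a gripper value outside its range is refused whole. OPENING is the gripper's target within -1 to 1 (shut at 1, half-way at 0, fully open at -1), set as the call begins (- or left out, the last holds). The fingers move at their own pace and stop on an object; FORCE is the grip in N (left out, the last holds). Time passes only in rows, so rows that repeat a pose let the fingers close. It gives the time, the measured TCP pose, the force, the opening and the grip force at its end, in the units of the state.
- ctrl.get_obs(): the state, without advancing time (a new reading comes with each control period).
- ctrl.get_image(name): name is "scene" or "top" or "wrist"; returns the picture (384x512x3 uint8, blue, green, red); there is no depth.
- ctrl.calibration(name): a dict with "fx", "fy", "cx", "cy" (pixels), "R" (3x3) and "t" (3): a world point X has camera coordinates R X + t. Camera axes: x right, y down, z forward; pixel columns grow to the right and rows downward; lengths in m; the calibration is good to about 2 mm. A picture is of the moment at which its call begins: read the wrist's pose just before it. calibration takes no time and is no camera call; for the wrist camera it gives the pose at the moment of the call.
- ctrl.finish_job(): hands the job in; it is judged then, once.
Trained networks look in the newest picture that a camera, given by its name, has taken for a name from the list of things; names that differ only in an ending like _2 or _b are one class to them, and where a whole thing is asked for, a point or a joint stands for the part that bears it (a point fixed in the world has none). Each returns a list of dicts, best first, with "score" (0 to 1); they miss things now and then, are a little off and sometimes report something else, mostly with a low value. They report only what shows in the picture. A call takes as long as a camera call. They do not tell look-alikes from the thing itself.
- ctrl.look_for(camera, query): "position" ([column, row] in pixels, amid what is visible of it).
- ctrl.landmark_of(camera, query): "position" ([column, row] in pixels: a listed point, or the origin of a listed thing).
The state is a dict: "t": time; "q": joint angles; "dq": joint speeds; "effort": joint torques, N m; "tool_pos": TCP position; "tool_rot": TCP orientation; "contact_force": force on the tool from outside, world axes, zero at the start; "wrist_torque": the same for the moment, N m; "opening": finger opening in m; "grip_force": force on a finger pad.
Only numpy, scipy, OpenCV 4.12 (cv2) and the standard library are available. Lean on these libraries where they do the work, as an engineer would, in place of code of your own. Each camera call takes 0.05 s, during which the arm holds its last target. There are 200 camera calls.

## Working session

There is one attempt and no reset: what is moved stays moved. The work goes in short steps, Python scripts to look and compute and a shell command to move; the robot and the scene stay as the last step left them, time stands still between calls to the robot, and variables do not carry over. Pictures are saved under pics/ and viewed, at most 10 in all, crops included, and the job is handed in when it is done.

```bash
mkdir -p pics
cat > h.py <<'E'
import numpy as np, cv2
from station import ctrl
from scipy.spatial.transform import Rotation as Ro
def ray(cam,p,z):
    c=ctrl.calibration(cam);R=np.array(c["R"]);t=np.array(c["t"])
    d=R.T@np.array([(p[0]-c["cx"])/c["fx"],(p[1]-c["cy"])/c["fy"],1]);o=-R.T@t
    return o+d*(z-o[2])/d[2]
def proj(cam,X):
    c=ctrl.calibration(cam);v=np.array(c["R"])@np.array(X)+np.array(c["t"])
    return [c["fx"]*v[0]/v[2]+c["cx"],c["fy"]*v[1]/v[2]+c["cy"]]
E
python3 - <<'E'
from h import *
np.set_printoptions(precision=4,suppress=True)
a=ctrl.get_image("scene");b=ctrl.get_image("top")
cv2.imwrite("pics/scene.png",a);cv2.imwrite("pics/top.png",b)
Z=dict(jig=0,left_push=.042,right_push=.042,left_seat=.03,right_seat=.03,blade_mid=.034,nut_mid=.036,bush_mid=.015,spare_blade_mid=.004)
for n,z in Z.items():
  for cam in("top","scene"):
    for r in ctrl.landmark_of(cam,n)[:3]:
        print(n,cam,round(r["score"],2),np.round(r["position"]),ray(cam,r["position"],z))
o=ctrl.get_obs();print(o["t"],o["tool_pos"],o["tool_rot"],o["opening"],o["contact_force"])
print(Ro.from_rotvec(o["tool_rot"]).as_matrix())
E
```

```text
jig top 0.58 [292. 190.] [0.5039 0.2074 0.    ]
jig top 0.26 [311. 182.] [0.5175 0.1729 0.    ]
jig scene 0.88 [296. 201.] [0.5049 0.2031 0.    ]
jig scene 0.73 [228. 208.] [0.4591 0.3261 0.    ]
left_push top 0.8 [275. 220.] [0.4451 0.2425 0.042 ]
left_push scene 0.94 [272. 207.] [0.4572 0.2415 0.042 ]
right_push top 0.59 [306. 214.] [0.4552 0.1872 0.042 ]
right_push top 0.27 [224. 214.] [0.4537 0.3305 0.042 ]
left_seat top 0.77 [275. 183.] [0.5115 0.2416 0.03  ]
left_seat scene 0.83 [281. 183.] [0.5182 0.2364 0.03  ]
left_seat scene 0.37 [224. 208.] [0.441  0.3265 0.03  ]
right_seat top 0.92 [310. 183.] [0.5113 0.1777 0.03  ]
right_seat scene 0.74 [313. 197.] [0.5021 0.1733 0.03  ]
blade_mid top 0.61 [275. 182.] [0.5121 0.2417 0.034 ]
blade_mid top 0.21 [339. 223.] [0.4402 0.1285 0.034 ]
blade_mid scene 0.81 [281. 185.] [0.5116 0.2361 0.034 ]
nut_mid top 0.75 [187. 141.] [0.5848 0.3976 0.036 ]
nut_mid top 0.63 [309. 188.] [0.5014 0.1819 0.036 ]
nut_mid scene 0.68 [211. 145.] [0.5701 0.3889 0.036 ]
nut_mid scene 0.66 [290. 198.] [0.487  0.2139 0.036 ]
nut_mid scene 0.6 [312. 188.] [0.5174 0.1775 0.036 ]
bush_mid top 0.59 [341. 223.] [0.4414 0.1209 0.015 ]
bush_mid scene 0.68 [338. 237.] [0.4393 0.1158 0.015 ]
spare_blade_mid top 0.88 [224. 212.] [0.4618 0.3317 0.004 ]
spare_blade_mid scene 0.77 [221. 209.] [0.4529 0.3368 0.004 ]
1.0 [ 0.2751 -0.5612  0.207 ] [3.0603 0.7098 0.0001] 0.08568249417674527 [0.7571 0.8804 0.4885]
[[ 0.8979  0.4402  0.    ]
 [ 0.4402 -0.8979 -0.    ]
 [ 0.      0.     -1.    ]]
```

View pics/top.png

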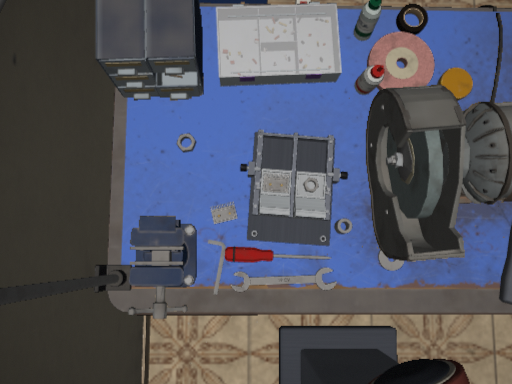

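View pics/scene.png

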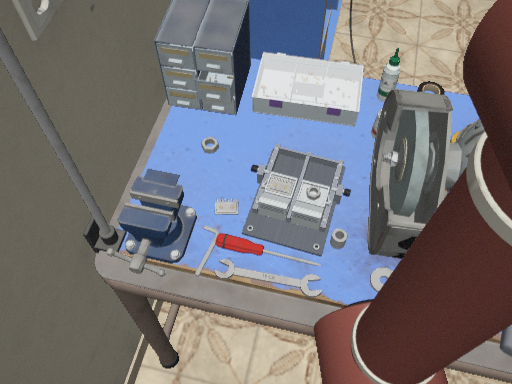

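Run:
```python
from h import *
np.set_printoptions(precision=4,suppress=True)
a=cv2.imread("pics/top.png")[120:255,170:360];b=cv2.imread("pics/scene.png")[130:265,190:360]
a=cv2.resize(a,None,fx=4,fy=4,interpolation=3);cv2.imwrite("pics/c1.png",a)
b=cv2.resize(b,None,fx=4,fy=4,interpolation=3);cv2.imwrite("pics/c2.png",b)
```

```text
(no output)
```

View pics/c1.png

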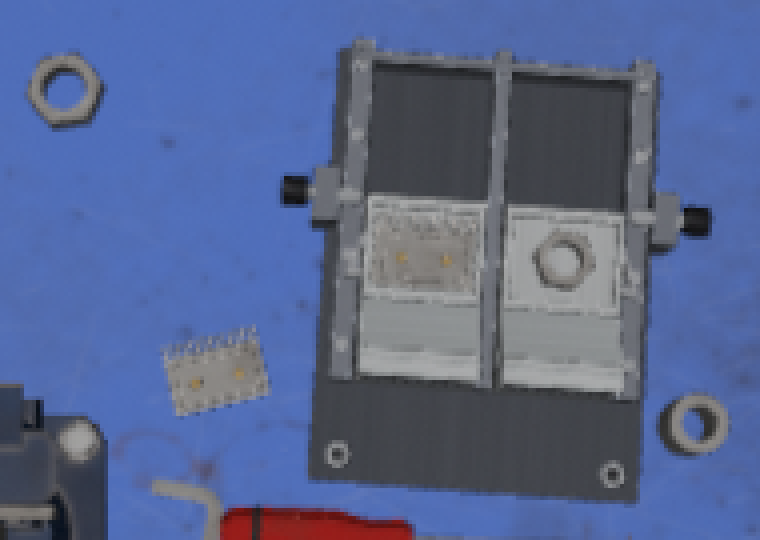

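View pics/c2.png

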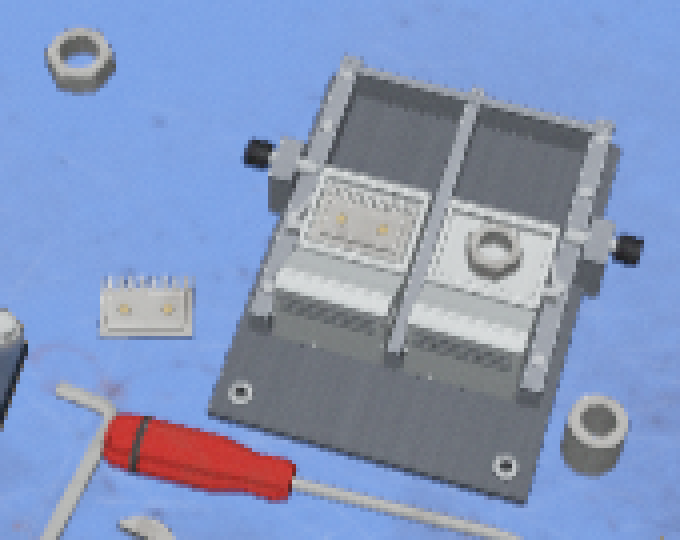

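Run:
```python
from h import *
np.set_printoptions(precision=4,suppress=True)
T=lambda u,v,z:ray("top",[170+u/4,120+v/4],z)
S=lambda u,v,z:ray("scene",[190+u/4,130+v/4],z)
c=ctrl.calibration("top");print("cam",-np.array(c["R"]).T@c["t"])
L,Rk=T(285,190,.03),T(709,222,.03);d=L-Rk;print("knobs",L,Rk,np.linalg.norm(d),"yaw",np.arctan2(-d[0],d[1]))
a,b=T(310,478,.008),T(637,500,.008);d=a-b;print("front base",a,b,np.linalg.norm(d),np.arctan2(-d[0],d[1]))
l,r=T(360,376,.056),T(478,382,.056);print("face top",l,r,(l+r)/2)
l,r=S(275,288,.056),S(392,318,.056);print("scene face top",l,r,(l+r)/2)
l,r=S(210,415,.008),S(525,500,.008);d=l-r;print("scene base",l,r,np.linalg.norm(d),np.arctan2(-d[0],d[1]))
yaw=-.07
```

```text
cam [0.3793 0.3003 0.8973]
knobs [0.5388 0.3011 0.03  ] [0.5259 0.1115 0.03  ] 0.1900483955806948 yaw -0.06768212920000626
front base [0.4118 0.2889 0.008 ] [0.4027 0.1418 0.008 ] 0.14737718192555307 -0.062006594995982066
face top [0.4536 0.2684 0.056 ] [0.4513 0.2179 0.056 ] [0.4525 0.2432 0.056 ]
scene face top [0.454  0.2648 0.056 ] [0.4509 0.2113 0.056 ] [0.4525 0.238  0.056 ]
scene base [0.4097 0.2846 0.008 ] [0.4012 0.1387 0.008 ] 0.1461467589990293 -0.058518261901303936
```

The blade lies in the left sled (top crop (425,255), full-picture (276,184)). The lookalike blade at (224,212) is lying on the table, so it is the spare. The nut in the right sled at (311,185) is the smaller one. The nut at (187,142) is on the table and bigger, so it is the decoy. The target is therefore the left push face, about (0.4525, 0.2415) with yaw about -0.063. I'll rise first, shutting the fingers and turning.

```bash
python3 -m handwheel '[[[0,0,-5],[0,0,0.104]],[[0,0,-10],[0,0,0.208]],[[0,0,-15],[0,0,0.312]],[[0,0,-20],[0,0,0.416]],[[0,0,-25],[0,0,0.519]]]' 1; python3 -m handwheel '[[[0,0,0],[0,0,0]]]'; python3 -c "
from h import *
o=ctrl.get_obs();print(o['t'],o['tool_pos'],Ro.from_rotvec(o['tool_rot']).as_matrix().round(3),o['opening'],o['q'])"
```

```text
t: 1.62
tool_pos: [0.275, -0.561, 0.4588]
tool_rot: [3.14, -0.105, 0.0]
contact_force: [0.1, -0.2, 0.5]
opening: 0.0002
grip_force: 0.0
t: 1.75
tool_pos: [0.2754, -0.562, 0.4637]
tool_rot: [3.13, -0.099, 0.006]
contact_force: [0.3, 0.1, 0.5]
opening: 0.0
grip_force: 0.0
1.75 [ 0.27542226 -0.56204527  0.4637498 ] [[ 0.998 -0.063  0.003]
 [-0.063 -0.998 -0.01 ]
 [ 0.004  0.01  -1.   ]] 2.190320753065545e-05 [-1.23398663e+00  2.25819948e-02  1.22455263e+00  1.34317254e-05
  1.88395713e+00  4.00140253e-01]
```

```bash
python3 -m handwheel '[[[1.2,-5.8,0],[0,0,0]],[[2.4,-11.7,0],[0,0,0]],[[3.6,-17.5,0],[0,0,0]],[[4.8,-23.4,0],[0,0,0]],[[6,-29.2,0],[0,0,0]]]'; python3 -m handwheel '[[[1.2,-5.8,0],[0,0,0]],[[2.4,-11.7,0],[0,0,0]],[[3.6,-17.6,0],[0,0,0]],[[3.6,-23.4,0],[0,0,0]],[[3.0,-29.2,0],[0,0,0]]]';  python3 -m handwheel '[[[-1,-5.5,0],[0,0,0]],[[-2,-11,0],[0,0,0]],[[-4,-16.5,0],[0,0,0]],[[-6,-20,0],[0,0,0]],[[-6,-20,0],[0,0,0]]]'
```

```text
t: 2.38
tool_pos: [0.3534, -0.2716, 0.4556]
tool_rot: [-3.139, 0.099, 0.001]
contact_force: [1.3, 0.1, 2.0]
opening: 0.0004
grip_force: 0.0
t: 3.0
tool_pos: [0.4015, 0.0179, 0.4554]
tool_rot: [-3.14, 0.098, 0.003]
contact_force: [0.3, 0.7, -0.3]
opening: -0.0
grip_force: 0.0
t: 3.62
tool_pos: [0.3533, 0.2211, 0.4559]
tool_rot: [3.14, -0.09, -0.002]
contact_force: [-0.5, 0.2, -0.0]
opening: 0.0002
grip_force: 0.0
```

```bash
python3 -m handwheel '[[[2,-1.4,5],[0,0,0]],[[4,-2.7,10],[0,0,0]],[[4,-2.7,16],[0,0,0]],[[4,-2.7,22],[0,0,0]],[[4,-2.7,27],[0,0,0]]]'; python3 -m handwheel '[[[0,0,3],[0,0,0]],[[0,0,6],[0,0,0]],[[0,0,6],[0,0,0]],[[0,0,6],[0,0,0]]]'
python3 - <<'E'
from h import *
np.set_printoptions(precision=4,suppress=True)
o=ctrl.get_obs();print(o["tool_pos"],o["tool_rot"])
w=ctrl.get_image("wrist");cv2.imwrite("pics/w1.png",w);ctrl.get_image("top")
for n in("left_push","left_seat","jig","right_push","right_seat"):
  for cam in("wrist","top"):
    for r in ctrl.landmark_of(cam,n)[:2]:
      print(n,cam,round(r["score"],2),np.round(r["position"]),ray(cam,r["position"],{"p":.042,"s":.03,"g":0}[n.split("_")[-1][0] if "_" in n else "g"]))
E
```

```text
t: 4.25
tool_pos: [0.3956, 0.2421, 0.1834]
tool_rot: [3.138, -0.101, -0.004]
contact_force: [-0.2, 0.4, 0.2]
opening: 0.0
grip_force: 0.0
t: 4.75
tool_pos: [0.3969, 0.2434, 0.1279]
tool_rot: [-3.14, 0.1, -0.002]
contact_force: [0.5, -0.4, 0.0]
opening: -0.0001
grip_force: 0.0
[0.3969 0.2434 0.1279] [-3.1396  0.1005 -0.0017]
left_push wrist 0.98 [254. 122.] [0.4537 0.2425 0.042 ]
left_push wrist 0.61 [290.  50.] [0.5028 0.2129 0.042 ]
left_push top 0.57 [274. 215.] [0.4529 0.2444 0.042 ]
left_seat top 0.84 [273. 180.] [0.5158 0.2444 0.03  ]
jig wrist 0.93 [289.  50.] [0.5064 0.2091 0.    ]
jig top 0.57 [289. 189.] [0.5046 0.2133 0.    ]
right_push wrist 0.81 [331. 122.] [0.4489 0.1827 0.042 ]
right_seat wrist 0.96 [332.  42.] [0.5061 0.1799 0.03  ]
right_seat top 0.8 [310. 180.] [0.5176 0.1791 0.03  ]
```

View pics/w1.png

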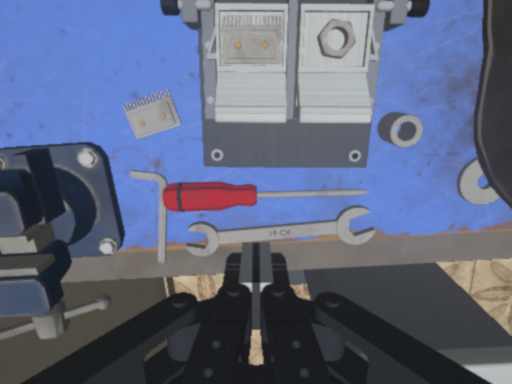

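The wrist view confirms the blade in the left sled (250,45), with its push face at (252,120). The tool is lined up with the jig, and the measured face is at (0.4535, 0.2425). Next I lower in front of it and approach.

```bash
python3 -m handwheel '[[[0,0,4.5],[0,0,0]],[[0,0,9],[0,0,0]],[[0,0,9],[0,0,0]],[[0,0,9],[0,0,0]]]'; python3 -m handwheel '[[[1,0,0],[0,0,0]],[[2,0,0],[0,0,0]],[[3,0,0],[0,0,0]],[[3.5,0,0],[0,0,0]],[[3.5,0,0],[0,0,0]]]'
```

```text
t: 5.85
tool_pos: [0.3972, 0.2442, 0.0385]
tool_rot: [-3.139, 0.099, -0.003]
contact_force: [1.4, 0.1, 0.6]
opening: 0.0002
grip_force: 0.0
t: 6.48
tool_pos: [0.4315, 0.2415, 0.037]
tool_rot: [3.14, -0.1, -0.0]
contact_force: [-0.6, -0.0, -0.2]
opening: -0.0001
grip_force: 0.0
```

Now creep forward until contact, 4 mm per row.

```bash
for i in 1 2 3; do python3 -m handwheel '[[[0.3,0,0],[0,0,0]],[[0.6,0,0],[0,0,0]],[[0.6,0,0],[0,0,0]]]' | egrep 'pos|contact'; done
```

```text
tool_pos: [0.4372, 0.2412, 0.037]
contact_force: [-1.0, -0.2, 0.2]
tool_pos: [0.4434, 0.2408, 0.0371]
contact_force: [1.2, -1.2, 0.1]
tool_pos: [0.4493, 0.2405, 0.0371]
contact_force: [0.5, -0.5, -0.6]
```

```bash
for i in 1 2 3; do python3 -m handwheel '[[[0.2,0,0],[0,0,0]],[[0.4,0,0],[0,0,0]],[[0.4,0,0],[0,0,0]]]' | egrep 'pos|contact'; done
python3 - <<'E'
from h import *
w=ctrl.get_image("scene");cv2.imwrite("pics/s2.png",cv2.resize(w[130:265,190:360],None,fx=4,fy=4,interpolation=3))
ctrl.get_image("top")
for c,n,z in(("scene","left_push",.042),("top","left_seat",.03),("scene","left_seat",.03)):print(n,[(r["score"],ray(c,r["position"],z)) for r in ctrl.landmark_of(c,n)[:1]])
E
```

```text
tool_pos: [0.4532, 0.2402, 0.037]
contact_force: [0.3, -1.2, -0.5]
tool_pos: [0.4573, 0.2399, 0.0371]
contact_force: [0.4, 0.3, 0.4]
tool_pos: [0.4612, 0.2397, 0.037]
contact_force: [-0.4, -0.1, 0.4]
left_push [(0.51, array([0.45657626, 0.23806141, 0.042     ]))]
left_seat []
left_seat []
```

View pics/s2.png

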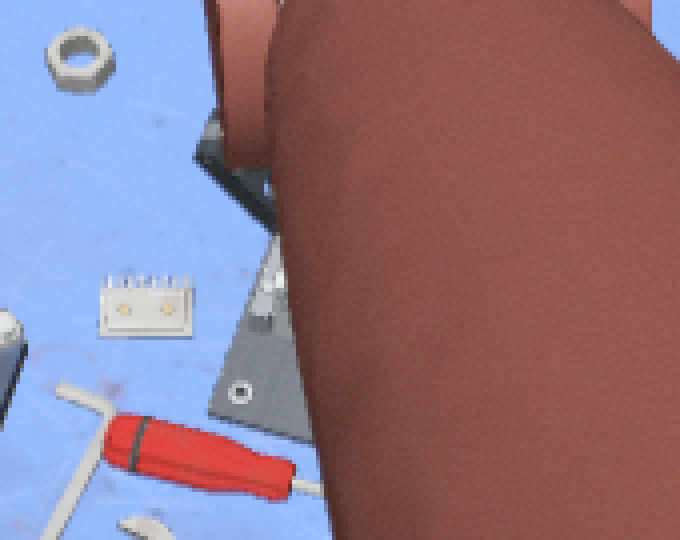

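Run:
```python
from h import *
np.set_printoptions(precision=4,suppress=True)
o=ctrl.get_obs();print(o["t"],o["tool_pos"],o["contact_force"])
w=ctrl.get_image("wrist");t=ctrl.get_image("top")
cv2.imwrite("pics/m.png",np.hstack([cv2.resize(w[0:300,130:400],(405,450)),cv2.resize(t[120:255,220:350],(390,450),interpolation=3)]))
for n,z in(("left_push",.042),("left_seat",.03),("right_push",.042),("right_seat",.03),("blade_mid",.034),("nut_mid",.036)):print(n,[(round(r["score"],2),np.round(r["position"]),ray("wrist",r["position"],z)) for r in ctrl.landmark_of("wrist",n)[:2]])
print(proj("wrist",o["tool_pos"]))
```

```text
8.975 [0.461  0.2397 0.037 ] [ 0.5519  0.6993 -0.3282]
left_push [(0.76, array([252., 254.]), array([0.4524, 0.2432, 0.042 ]))]
left_seat []
right_push [(0.77, array([359., 253.]), array([0.4493, 0.1824, 0.042 ]))]
right_seat [(0.58, array([364., 148.]), array([0.5071, 0.1777, 0.03  ]))]
blade_mid [(0.65, array([251., 147.]), array([0.5124, 0.2396, 0.034 ]))]
nut_mid [(0.89, array([366., 148.]), array([0.5084, 0.1786, 0.036 ]))]
[np.float64(256.8477959033361), np.float64(236.2827363307466)]
```

View pics/m.png

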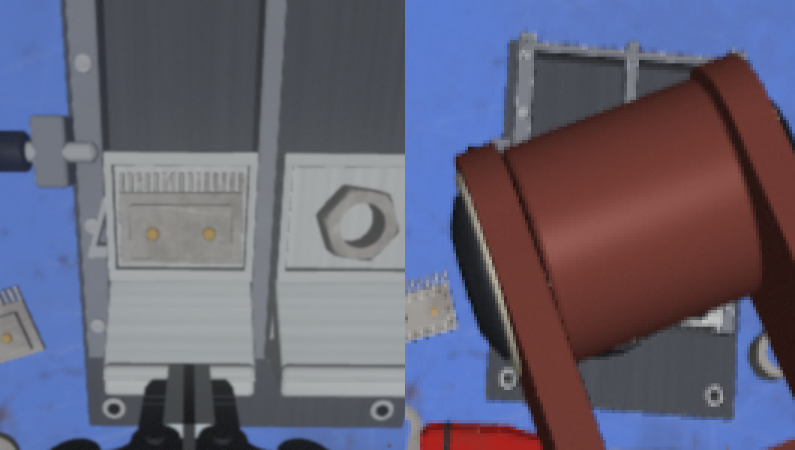

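The wrist view shows the fingertips (crop 190,365) over or in front of the block's lower strip, and the sled still at home. I'll check the camera geometry to tell which.

Run:
```python
from h import *
np.set_printoptions(precision=4,suppress=True)
c=ctrl.calibration("wrist");R=np.array(c["R"]);print("cam",-R.T@np.array(c["t"]),"axis",R[2])
P=lambda u,v,z:ray("wrist",[130+u/1.5,v/1.5],z)
for v in (280,345,365,380,395): print(v,[P(120,v,z) for z in(.056,.03,.009)])
for v in (365,380): print("tip",[P(188,v,z) for z in (.037,.06,.08)])
print("knob",P(15,150,.03),"screw",P(114,408,.008),P(382,410,.008))
```

```text
cam [0.5423 0.2352 0.204 ] axis [-0.3173  0.0204 -0.9481]
280 [array([0.4982, 0.2601, 0.056 ]), array([0.4904, 0.2645, 0.03  ]), array([0.4842, 0.2681, 0.009 ])]
345 [array([0.4753, 0.2627, 0.056 ]), array([0.4635, 0.2675, 0.03  ]), array([0.454 , 0.2714, 0.009 ])]
365 [array([0.4678, 0.2635, 0.056 ]), array([0.4547, 0.2685, 0.03  ]), array([0.4441, 0.2725, 0.009 ])]
380 [array([0.4621, 0.2641, 0.056 ]), array([0.4479, 0.2692, 0.03  ]), array([0.4366, 0.2733, 0.009 ])]
395 [array([0.4562, 0.2648, 0.056 ]), array([0.441, 0.27 , 0.03 ]), array([0.4288, 0.2742, 0.009 ])]
tip [array([0.4566, 0.2408, 0.037 ]), array([0.4684, 0.2401, 0.06  ]), array([0.4786, 0.2394, 0.08  ])]
tip [array([0.45  , 0.2413, 0.037 ]), array([0.4628, 0.2404, 0.06  ]), array([0.4738, 0.2397, 0.08  ])]
knob [0.5399 0.2958 0.03  ] screw [0.4215 0.2779 0.008 ] [0.4123 0.1523 0.008 ]
```

Run:
```python
from h import *
w=ctrl.get_image("wrist")[180:330,170:370]
cv2.imwrite("pics/z.png",cv2.resize(cv2.convertScaleAbs(w,alpha=1.5,beta=25),(800,600),interpolation=3))
```

```text
(no output)
```

View pics/z.png

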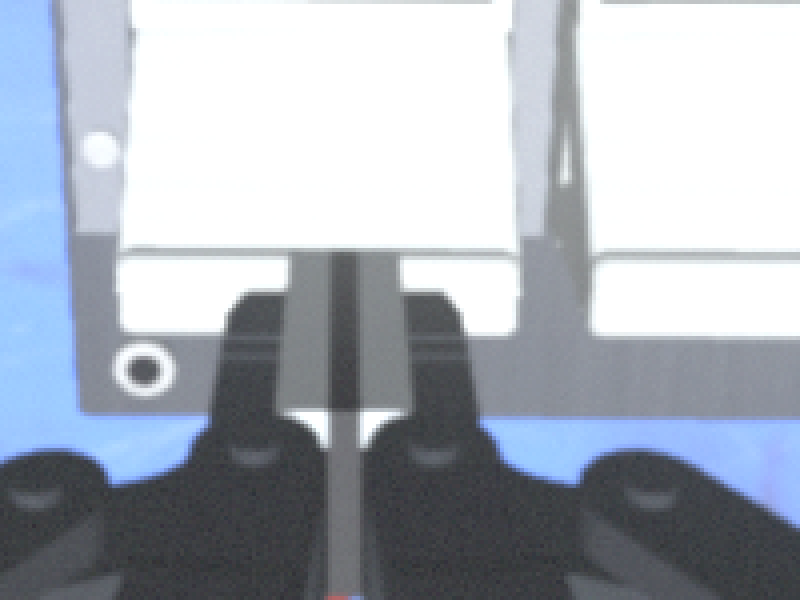

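The fingertips hide the top strip of the block with no contact force and no sled motion, so they appear to be above the block even though the TCP reads z=0.037. Before pushing further I'll back off and open the fingers. The known 85 mm opening gives the real tip depth in the wrist image.

```bash
python3 -m handwheel '[[[-2,0,0],[0,0,0]],[[-5,0,0],[0,0,0]],[[-8,0,0],[0,0,0]],[[-8,0,0],[0,0,0]]]' -1 ; python3 -m handwheel '[[[0,0,0],[0,0,0]],[[0,0,0],[0,0,0]],[[0,0,0],[0,0,0]]]' | egrep 'pos|open'
python3 - <<'E'
from h import *
np.set_printoptions(precision=4,suppress=True)
o=ctrl.get_obs();w=ctrl.get_image("wrist");cv2.imwrite("pics/o.png",w)
c=ctrl.calibration("wrist");print(c["fx"],c["cx"],c["cy"])
R=Ro.from_rotvec(o["tool_rot"]).as_matrix()
for dz in(0,-.013,-.03,-.05):
  for dx in(0,.011): print(dz,dx,np.array([proj("wrist",np.array(o["tool_pos"])+R@[dx,s*.0425,dz]) for s in(-1,0,1)]).round(0).tolist())
E
```

```text
t: 9.93
tool_pos: [0.3795, 0.2447, 0.0365]
tool_rot: [3.14, -0.097, -0.001]
contact_force: [0.3, 0.1, -0.4]
opening: 0.072
grip_force: 0.0
tool_pos: [0.3819, 0.2447, 0.0371]
opening: 0.0856
319.6438140654263 255.6109205292813 194.41101327766356
0 0 [[183.0, 236.0], [257.0, 236.0], [331.0, 236.0]]
0 0.011 [[182.0, 218.0], [257.0, 218.0], [332.0, 218.0]]
-0.013 0 [[178.0, 247.0], [257.0, 247.0], [336.0, 247.0]]
-0.013 0.011 [[176.0, 228.0], [257.0, 228.0], [338.0, 228.0]]
-0.03 0 [[170.0, 263.0], [257.0, 263.0], [344.0, 263.0]]
-0.03 0.011 [[168.0, 243.0], [257.0, 243.0], [346.0, 243.0]]
-0.05 0 [[158.0, 288.0], [257.0, 288.0], [357.0, 288.0]]
-0.05 0.011 [[155.0, 265.0], [257.0, 265.0], [359.0, 265.0]]
```

View pics/o.png

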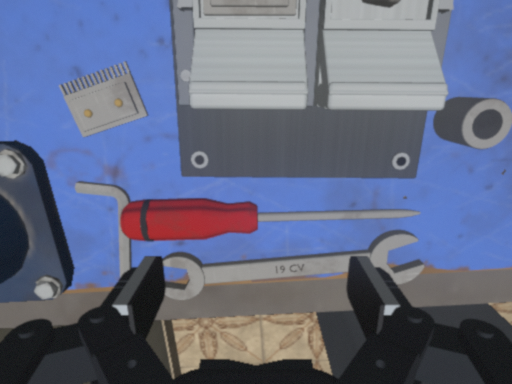

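With the fingers open, the tips sit at (163,258) and (349,258). That is 186 px for 85 mm, where about 160 px was expected, so the real tips are about 25–28 mm behind the reported TCP and were passing above the block. I'll shut, lower to a reported z of about 0.014 (real tip about 0.040, on the face under either reading), and approach gently.

```bash
python3 -m handwheel '[[[0,0,0.8],[0,0,0]],[[0,0,1.6],[0,0,0]],[[0,0,2.3],[0,0,0]],[[0,0,2.3],[0,0,0]],[[0,0,2.3],[0,0,0]]]' 1; python3 -m handwheel '[[[1,0,0],[0,0,0]],[[2,0,0],[0,0,0]],[[3,0,0],[0,0,0]],[[4,0,0],[0,0,0]],[[4.5,0,0],[0,0,0]]]';for i in 1 2 3 4; do python3 -m handwheel '[[[0.2,0,0],[0,0,0]],[[0.4,0,0],[0,0,0]],[[0.4,0,0],[0,0,0]]]' | egrep 'pos|contact'; done
```

```text
t: 10.98
tool_pos: [0.3813, 0.2448, 0.014]
tool_rot: [-3.14, 0.099, -0.0]
contact_force: [-0.2, 0.2, -0.3]
opening: 0.0003
grip_force: 0.0
t: 11.6
tool_pos: [0.427, 0.2418, 0.014]
tool_rot: [-3.14, 0.1, -0.0]
contact_force: [-0.3, -0.1, 0.3]
opening: -0.0002
grip_force: 0.0
tool_pos: [0.43, 0.2417, 0.014]
contact_force: [-0.2, 0.4, -0.8]
tool_pos: [0.4343, 0.2414, 0.0141]
contact_force: [0.2, 1.0, -0.2]
tool_pos: [0.4383, 0.2411, 0.014]
contact_force: [-0.2, 0.2, -0.1]
tool_pos: [0.4423, 0.2409, 0.0141]
contact_force: [0.3, -0.6, 0.9]
```

```bash
for i in 1 2 3 4 ; do python3 -m handwheel '[[[0.1,0,0],[0,0,0]],[[0.2,0,0],[0,0,0]],[[0.2,0,0],[0,0,0]]]' | egrep 'pos|contact'; done
```

```text
tool_pos: [0.4436, 0.2407, 0.0138]
contact_force: [-2.1, 0.6, 0.8]
tool_pos: [0.446, 0.2406, 0.0139]
contact_force: [-1.5, -0.2, 1.2]
tool_pos: [0.4481, 0.2404, 0.0139]
contact_force: [-2.5, -0.3, 0.4]
tool_pos: [0.4501, 0.2403, 0.0139]
contact_force: [-2.3, 0.4, 0.5]
```

Contact came at TCP x≈0.443 with about 2.5 N. Travel is now about 7 mm.

```bash
for i in 1 2; do python3 -m handwheel '[[[0.3,0,0],[0,0,0]],[[0.6,0,0],[0,0,0]],[[0.9,0,0],[0,0,0]],[[1.2,0,0],[0,0,0]],[[1.5,0,0],[0,0,0]]]' | egrep 'pos|contact'; done
python3 - <<'E'
from h import *
np.set_printoptions(precision=4,suppress=True)
ctrl.get_image("wrist")
for n,z in(("left_seat",.03),("right_seat",.03),("blade_mid",.034),("nut_mid",.036)):print(n,[(round(r["score"],2),ray("wrist",r["position"],z)) for r in ctrl.landmark_of("wrist",n)[:2]])
print(ctrl.get_obs()["tool_pos"])
E
```

```text
tool_pos: [0.4648, 0.2393, 0.0139]
contact_force: [-5.5, -1.1, 2.4]
tool_pos: [0.4798, 0.2383, 0.0139]
contact_force: [-3.9, -0.6, 0.9]
left_seat [(0.54, array([0.5068, 0.1749, 0.03  ]))]
right_seat [(0.73, array([0.5088, 0.1778, 0.03  ]))]
blade_mid [(0.77, array([0.5507, 0.2375, 0.034 ]))]
nut_mid [(0.56, array([0.508 , 0.1779, 0.036 ]))]
[0.4813 0.2387 0.0146]
```

The sled tracks the fingers: the blade has moved 38 mm, the TCP 38 mm, and the right sled has not moved. Next is a slow push to about 51 mm.

```bash
python3 -m handwheel '[[[0.2,0,0],[0,0,0]],[[0.4,0,0],[0,0,0]],[[0.6,0,0],[0,0,0]],[[0.8,0,0],[0,0,0]],[[0.9,0,0],[0,0,0]]]'| egrep 'pos|contact';python3 -m handwheel '[[[0.2,0,0],[0,0,0]],[[0.35,0,0],[0,0,0]],[[0.35,0,0],[0,0,0]],[[0.35,0,0],[0,0,0]]]'| egrep 'pos|contact'
python3 - <<'E'
from h import *
ctrl.get_image("wrist")
for n,z in(("blade_mid",.034),("nut_mid",.036)):print(n,[(round(r["score"],2),ray("wrist",r["position"],z)) for r in ctrl.landmark_of("wrist",n)[:2]])
E
```

```text
tool_pos: [0.4887, 0.2381, 0.0141]
contact_force: [-5.2, 0.3, 3.8]
tool_pos: [0.4924, 0.2378, 0.014]
contact_force: [-4.7, 0.9, 3.3]
blade_mid [(0.75, array([0.5610405 , 0.23643252, 0.034     ])), (0.59, array([0.44401883, 0.17916529, 0.034     ]))]
nut_mid [(0.92, array([0.50859046, 0.17834049, 0.036     ]))]
```

```bash
python3 -m handwheel '[[[0.15,0,0],[0,0,0]],[[0.2,0,0],[0,0,0]],[[0.2,0,0],[0,0,0]]]'| egrep 'pos|contact';python3 -m handwheel '[[[-0.3,0,0],[0,0,0]],[[-0.6,0,0],[0,0,0]],[[-0.9,0,0],[0,0,0]],[[-1.2,0,0],[0,0,0]],[[-1.5,0,0],[0,0,0]]]'| egrep 'pos|contact'; python3 -m handwheel '[[[-1,0,0],[0,0,0]],[[-3,0,0],[0,0,0]],[[-6,0,0],[0,0,0]],[[-9,0,0],[0,0,0]],[[-9,0,0],[0,0,0]]]'| egrep 'pos|contact'
python3 - <<'E'
from h import *
w=ctrl.get_image("wrist")
for n,z in(("blade_mid",.034),("nut_mid",.036),("left_seat",.03),("left_push",.042),("right_push",.042)):print(n,[(round(r["score"],2),ray("wrist",r["position"],z)) for r in ctrl.landmark_of("wrist",n)[:2]])
cv2.imwrite("pics/end.png",w)
E
```

```text
tool_pos: [0.4943, 0.2377, 0.014]
contact_force: [-4.8, 1.5, 4.2]
tool_pos: [0.4802, 0.2382, 0.0141]
contact_force: [-0.3, -0.0, 0.3]
tool_pos: [0.3877, 0.2439, 0.0133]
contact_force: [-1.1, 0.1, -0.2]
blade_mid []
nut_mid []
left_seat []
left_push [(0.6, array([0.49621281, 0.24124349, 0.042     ]))]
right_push [(0.57, array([0.45265944, 0.18135139, 0.042     ]))]
```

View pics/end.png

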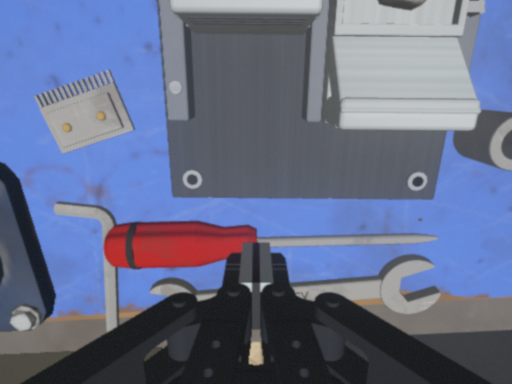

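The left sled stays caught: its face is at x≈0.495 (image row about 12), roughly +41 mm. The right sled is at home and the spare blade is unmoved. I'll raise clear, confirm and hand in.

```bash
python3 -m handwheel '[[[0,0,-4],[0,0,0]],[[0,0,-8],[0,0,0]],[[0,0,-12],[0,0,0]],[[0,0,-12],[0,0,0]],[[0,0,-12],[0,0,0]]]'| egrep '^t:|pos|contact'
python3 - <<'E'
from h import *
w=ctrl.get_image("wrist")
ok=None
for n,z in(("blade_mid",.034),("nut_mid",.036),("left_push",.042),("right_push",.042)):
  r=[(round(r["score"],2),ray("wrist",r["position"],z)) for r in ctrl.landmark_of("wrist",n)[:2]];print(n,r)
  if n=="left_push" and r: ok=r[0][1][0]
if ok and .485<ok<.505: print(ctrl.finish_job())
E
```

```text
t: 19.92
tool_pos: [0.3897, 0.244, 0.1334]
contact_force: [-0.4, -0.2, 0.1]
blade_mid []
nut_mid [(0.76, array([0.5072466 , 0.17801472, 0.036     ]))]
left_push [(0.89, array([0.49159416, 0.24188045, 0.042     ]))]
right_push [(0.79, array([0.4506634 , 0.18073794, 0.042     ]))]
the job is handed in; nothing more can be done
None
```

The left sled, with the clipper blade, was pushed gently about 51 mm, past its pin but short of the end stop, and stayed caught at about 40 mm; the right sled and its nut are still at home, and the job was handed in at about 20 s, with the blade last seen in its pocket just before release.

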